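# Open the hardener jar in the surfboard shop

## Task

Open the hardener jar that stands in the wooden block: squeeze the two side tabs of its safety cap inward and, keeping them squeezed, turn the cap anticlockwise until you feel it reach its end stop, then lift it straight off and set it down the right way up, flat on the floor of the steel tray. Feel your way: do not crush the tabs, and do not wrench or pull the cap hard against the jar. Leave the other things on the bench where they are.

Things in the scene. Friction and masses are not known exactly. Their poses are not given: they have to be found in the camera images.
- cap_mid (a point): Grey safety cap closing the jar: 55 mm across, 46 mm tall, about 66 g. Point on its axis, 31 mm above its lower rim, 15 mm below its flat top, midway up its two ribbed side tabs, which lie on its y axis (z up). Tabs: flat plates 22 mm wide, 30 mm tall, 67 mm over both outer faces, 55 mm when pressed in. On the closed jar the cap has 1.3 mm sideways play on the neck.
- cap_top (a point): Centre of the cap's flat top. To open, the cap turns anticlockwise seen from above by 45 to 79 degrees (differs from jar to jar; the jar's angle is not reported) to a solid end stop. Lugs hold it down until about 5 degrees before the stop; from there it lifts straight up freely. Drag on the way under 0.1 Nm; the stop is felt as 0.15 Nm or more; a few degrees of forcing past it is too much. Over 40 N between cap and jar breaks the lugs.
- tab_a (a joint): Travel of the tab on the cap's +y side, m: 0 out, 0.006 fully in. Spring: 5 N at rest, 11 N fully in. It cracks above 35 N: grip with about 20 N. Unless it is over 2.5 mm in, the tooth under it hits a stop on the jar's shoulder after a few degrees of free turn. Both tabs must stay in, so the grip must be centred within about 1.5 mm.
- tab_b (a joint): The same for the tab on the cap's -y side.
- stand: Wooden block 110 x 110 x 30 mm screwed to the bench, z up, origin at the centre of its underside. It holds a white jar upright on its axis, clamped so that it cannot turn: 84 mm across, shoulder 75 mm above the bench, neck 36 mm across. The stops on the shoulder reach 82 mm above the bench: keep fingertips above 85 mm while turning.
- jar_neck (a point): Centre of the top of the jar's neck, 115 mm above the bench, on the axis about which the cap turns; 7.5 mm above the closed cap's cap_mid. A spring-loaded rubber seal in the neck pushes the cap up with 4 N, and by 4 mm once it is free. The cap is clear of the neck when raised 45 mm.
- tray: Open steel tray fixed to the bench, 200 mm (its x) by 160 mm (its y), rim 16 mm high, walls and floor 4 to 5 mm thick. Origin at the centre of its underside.
- tape: Bystander: roll of paper tape, 90 mm across, 25 mm high; origin under its centre.
- sanding_block: Bystander: cork sanding block 110 x 60 x 35 mm; origin under its centre.
- brush: Bystander: brush lying on the bench; origin under it.
- mixing_cup: Bystander: paper-white mixing cup 80 mm across, 90 mm tall; origin under its centre.
- fin: Bystander: black surfboard fin lying flat, 6 mm thick; origin near its base.
- spatula: Bystander: spatula lying on the bench; origin under it.
Things that resemble listed ones, but are neither listed nor needed, are in the scene too. Of the things like the part that bears cap_mid, leave any that is red; of the rest the smaller one is meant.

How it is judged:
On the way, in this order (a step that is already met when the one before it is completed fails the run):
1. both tabs are pressed in while the cap is still on the neck (value of joint each of tab_a, tab_b above 0.0025 m and z of cap_mid in the frame of stand below 0.1105 m and horizontal distance between cap_mid and jar_neck below 0.005 m), for 0.2 s.
2. the cap has come free of its lugs and risen, upright and still around the neck (z of cap_mid in the frame of stand above 0.1125 m and horizontal distance between cap_mid and jar_neck below 0.006 m and angle between cap_mid's own z axis and vertical below 0.2 rad), for 0.05 s.
At the end, for the whole second after the job is handed in: The cap stands the right way up (within 0.08 rad), flat on the tray's floor and within its walls, let go and at rest (x of cap_mid in the frame of tray between -0.065 and 0.065 m and y of cap_mid in the frame of tray between -0.045 and 0.045 m and z of cap_mid in the frame of tray below 0.039 m and angle between cap_mid's own z axis and vertical below 0.08 rad and linear speed of cap below 0.01 m/s); the robot touches nothing.
It fails at once if a tab squeezed with more than 35 N (contact force between the fingers and tab_a above 35 N or contact force between the fingers and tab_b above 35 N).
It fails at once if the cap wrenched or pulled against the jar with more than 40 N (contact force between cap and stand above 40 N).
It fails at once if a bystander pushed more than 30 mm (distance of any of tape, sanding_block, brush, mixing_cup, fin, spatula from where it was at the start of the episode above 0.03 m).
It also fails if it takes over 72 s, if anything falls off the work surface, if the arm or the gripper's body presses on something with over 40 N, if the wrist force passes 120 N, or if a joint passes its speed limit or range.

## Robot

A 7-joint arm with a two-finger parallel gripper is mounted at the origin on the work surface. World frame = base frame: x ahead of the robot, y to its left, z up, the work surface at z = 0. Lengths are in m, angles in rad, forces in N, time in s.
With the tool pointing down it reaches from about 0.4 to 0.85 m from the base axis. Payload 10.4 kg.
Tool frame: the origin (TCP) lies on the centre line of the jaws, within the pads' length; the fingertips stand r.tip_reach ahead of it and the grasp point (between the pads) lies 3 mm ahead of it (r.tip_reach is the distance from the TCP to the fingertips, in m); z points along the fingers, y is the line along which they close (so a half turn about z gives the same grasp; the last joint's range is limited). The gripper opens to 87 mm and grips with 3 to 60 N. Pads are 19 mm wide; open, the fingers measure 117 mm over their backs; the gripper's body (75 mm by 190 mm) begins 51 mm behind the grasp point.
Start: joints at [-1.359, 0.332, -0.065, 1.46, 0.022, 1.35, -0.088], TCP at [0.145, 0.608, 0.245] pointing down, gripper open.
Joint ranges: [-2.6, 2.6], [-0.5, 2.12], [-1.47, 1.34], [0.16, 2.42], [-1.27, 4.41], [0.06, 2.06], [-2.6, 2.6]. Speed limits (rad/s): [2.22, 2.22, 2.79, 2.79, 3.14, 3.14, 3.14].

## Interface

Orientations are given as a unit quaternion [w, x, y, z].
In Python, from bench import r, get_image, get_calibration gives the robot as it stands. The module is installed in compiled form; this text tells all that it offers.
- The arm moves only by the tool arm_command, never from a script. Its arguments are lists of equal length, an entry for each row: "xyz": the shift along the tool's x, y, z in cm, a list of three; "delta_rot": the turn, a rotation vector about the tool's x, y, z in rad, a list of three. A call has 1 to 8 rows; each row is the pose to reach, as a shift and turn from the pose commanded when the call began, along the tool's axes at that moment; what a row does not reach only later rows make up. A row lasts 1/10 s, in which the tool goes at most 50 mm and 8.59 degrees, less where a joint would pass 70% of its speed; a pose out of reach is approached as far as the arm can. A call with a gripper value outside its range is refused whole. "claw" is the closure, from 0 (fully open) to 1 (shut), set as the call begins (left out, the last holds). The fingers move at their own pace and stop on an object; the grip force is fixed at half the most. Time passes only in rows, so rows that repeat a pose let the fingers close. It gives the time, the measured TCP pose, the force, the opening and the grip force at its end, in the units of the state.
- r.sense(): the state, without advancing time (a new reading comes with each control period).
- get_image(name): name is "side" or "top" or "wrist"; returns (picture, depth): 400x640x3 uint8, red, green, blue; 400x640 float32, m along the optical axis (not along the pixel's ray), 0 where there is no reading.
- get_calibration(name): a dict with "mtx" (3x3 intrinsics, pixels), "dist" ([k1, k2, p1, p2, k3] as OpenCV has them; the pictures are not rectified), "eye" and "rotation" of the camera in the world. Camera axes: x right, y down, z forward; pixel columns grow to the right and rows downward; lengths in m; the calibration is good to about 2 mm. A picture is of the moment at which its call begins: read the wrist's pose just before it. get_calibration takes no time and is no camera call; for the wrist camera it gives the pose at the moment of the call.
- r.finish_job(): hands the job in; it is judged then, once.
The state is a dict: "t": time; "qpos": joint angles; "qd": joint speeds; "joint_efforts": joint torques, N m; "ee_pos": TCP position; "orientation": TCP orientation; "force": force on the tool from outside, world axes, zero at the start; "moment": the same for the moment, N m; "gripper_width": opening from 0.0 (shut) to 1.0 (fully open); "finger_force": force on a finger pad.
Only numpy, scipy, OpenCV 4.12 (cv2) and the standard library are available. Lean on these libraries where they do the work, as an engineer would, in place of code of your own. Each camera call takes 0.05 s, during which the arm holds its last target. There are 200 camera calls.

## Working session

There is one attempt and no reset: what is moved stays moved. The work goes in short steps, Python scripts to look and compute and a tool call to move; the robot and the scene stay as the last step left them, time stands still between calls to the robot, and variables do not carry over. Pictures are saved under pics/ and viewed, at most 10 in all, crops included, and the job is handed in when it is done.

Besides the shell and the picture viewer there is one more tool, called after ">>>" as name(argument=value, ...), one argument or row to a line, values as JSON. arm_command: Moves the arm, as the interface text tells. Its arguments: {"type":"object","properties":{"xyz":{"type":"array"},"delta_rot":{"type":"array"},"claw":{"type":"number"}},"required":["xyz","delta_rot"]}

```bash
mkdir -p pics; cat > h.py <<'E'
import numpy as np, cv2
from bench import r, get_image, get_calibration
from scipy.spatial.transform import Rotation as R
def ray(c,uv):
    p=cv2.undistortPoints(np.array([[uv]],float),np.array(c["mtx"]),np.array(c["dist"]))[0,0]
    return np.array(c["eye"]),np.array(c["rotation"])@np.array([p[0],p[1],1.])
def onplane(c,uv,z):
    e,d=ray(c,uv); return e+d*(z-e[2])/d[2]
def atdepth(c,uv,dep):
    e,d=ray(c,uv); return e+d*dep
E
python3 - <<'E'
from h import *
for n in ("top","side"):
    c=get_calibration(n); im,d=get_image(n)
    cv2.imwrite(f"pics/{n}1.png",im[:,:,::-1]); np.save(f"pics/{n}1.npy",d)
    print(n,np.round(c["eye"],3),np.round(c["rotation"],2).tolist(),np.round(c["mtx"],0).tolist())
print(r.sense(), r.tip_reach)
E
```

```text
top [0.472 0.028 1.218] [-0.02, 0.71, -0.71, 0.0] [[451.0, 0.0, 324.0], [0.0, 451.0, 199.0], [0.0, 0.0, 1.0]]
side [0.378 0.759 0.572] [0.05, -0.11, 0.86, -0.49] [[380.0, 0.0, 321.0], [0.0, 380.0, 199.0], [0.0, 0.0, 1.0]]
{'t': 0.1, 'qpos': array([-1.35862331,  0.33281281, -0.06469139,  1.46083939,  0.02159816,
        1.34989502, -0.08851281]), 'qd': array([-0.00201899, -0.00116669,  0.00106831,  0.00031387,  0.00046169,
       -0.00025866,  0.00042684]), 'joint_efforts': array([ 1.53632733e-03, -6.24545074e+01,  2.46926973e-02, -3.90711987e+01,
       -6.13372936e-02,  3.67654162e-02,  6.48855689e-05]), 'ee_pos': array([0.14532289, 0.60755155, 0.24383944]), 'orientation': array([-4.53525486e-05,  1.17118328e-01,  9.93117768e-01, -6.28023138e-04]), 'force': array([-0.29009319,  0.17715103,  0.16427418]), 'moment': array([-0.03967625,  0.00330891, -0.00632239]), 'finger_force': 0.0, 'gripper_width': 1.001308891323122} 0.022
```

```bash
sed -i 's/np.array(c\["rotation"\])@/R.from_quat(np.roll(c["rotation"],-1)).as_matrix()@/' h.py; tail -7 h.py
```

```text
def ray(c,uv):
    p=cv2.undistortPoints(np.array([[uv]],float),np.array(c["mtx"]),np.array(c["dist"]))[0,0]
    return np.array(c["eye"]),R.from_quat(np.roll(c["rotation"],-1)).as_matrix()@np.array([p[0],p[1],1.])
def onplane(c,uv,z):
    e,d=ray(c,uv); return e+d*(z-e[2])/d[2]
def atdepth(c,uv,dep):
    e,d=ray(c,uv); return e+d*dep
```

View pics/top1.png

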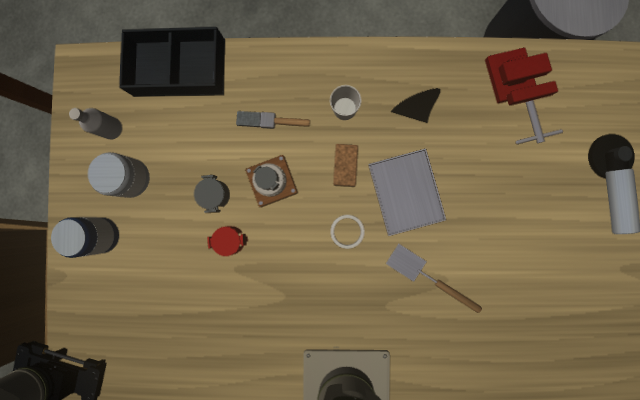

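View pics/side1.png

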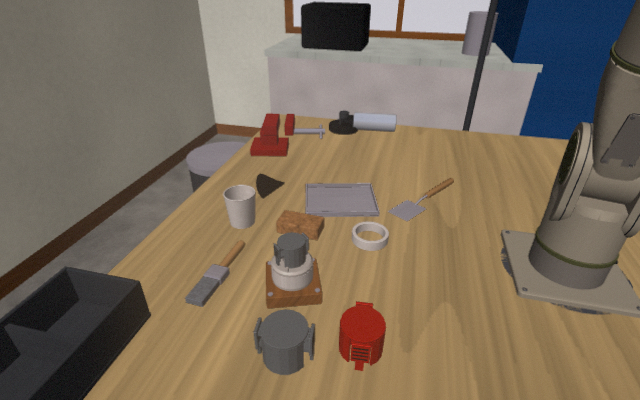

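```bash
python3 - <<'E'
from h import *
t=cv2.imread("pics/top1.png"); s=cv2.imread("pics/side1.png")
a=cv2.resize(t[140:270,180:310],(520,520),interpolation=cv2.INTER_CUBIC)
b=cv2.resize(s[225:385,240:400],(520,520),interpolation=cv2.INTER_CUBIC)[:, :280]
cv2.imwrite("pics/crop1.png",np.hstack([a,b]))
c=get_calibration("top")
print("cap",onplane(c,(267,178),.1225),"big",onplane(c,(210,193),.05))
for p in [(369,163),(425,150),(445,219),(389,235)]: print(onplane(c,p,.016).round(3))
for p in [(281,154),(297,190),(261,206),(246,169)]: print(onplane(c,p,.03).round(3))
E
```

```text
cap [0.56683624 0.19626886 0.1225    ] big [0.53374372 0.35814832 0.05      ]
[ 0.616 -0.061  0.016]
[ 0.652 -0.211  0.016]
[ 0.467 -0.264  0.016]
[ 0.424 -0.114  0.016]
[0.639 0.174 0.03 ]
[0.543 0.13  0.03 ]
[0.5   0.226 0.03 ]
[0.599 0.267 0.03 ]
```

View pics/crop1.png

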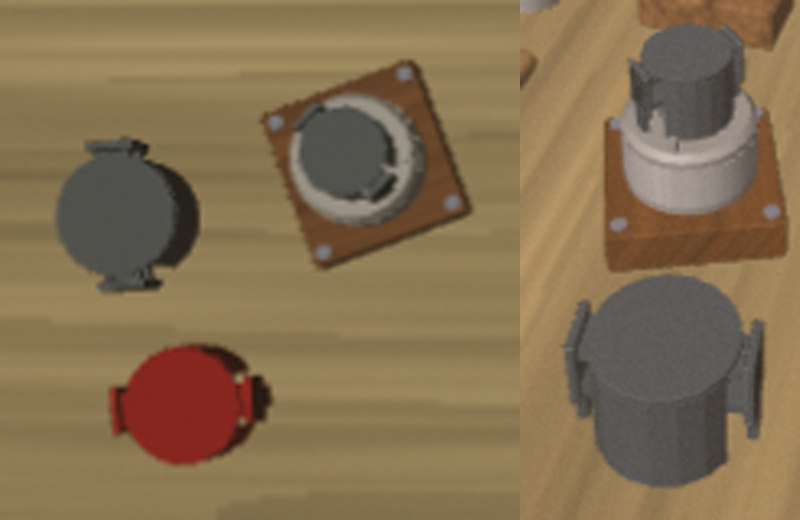

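Candidates in the top view are the grey cap on the jar in the block (267,178), a loose and larger grey cap (210,193), and a red cap (227,241). The one meant is at (267,178): it's grey, the smaller of the two, and on the jar in the wooden block, which the crop confirms. Its tabs lie at crop (310,120) and (380,184), about 47° in world. I'll move above it now.

>>> arm_command(
  xyz=[
    [-4, -2.4, 0],
    [-8, -4.8, 0],
    [-12, -7.2, 0],
    [-16, -9.6, 0],
    [-20, -12, 0],
    [-24, -14.4, 0],
    [-28, -16.8, 0],
    [-32, -19.2, 0],
  ],
  delta_rot=[
    [0, 0, 0],
    [0, 0, 0],
    [0, 0, 0],
    [0, 0, 0],
    [0, 0, 0],
    [0, 0, 0],
    [0, 0, 0],
    [0, 0, 0],
  ],
)

```text
t: 0.9
ee_pos: [0.4129, 0.345, 0.2444]
orientation: [-0.0, 0.117, 0.993, 0.0]
force: [0.6, 0.1, -0.0]
gripper_width: 1.0
finger_force: 0.0
```

>>> arm_command(
  xyz=[
    [-4, -2.4, 0],
    [-8, -4.8, 0],
    [-12, -7.2, 0],
    [-16, -9.6, 0],
    [-18.7, -10.9, 0],
    [-18.7, -10.9, 0],
    [-18.7, -10.9, 0],
    [-18.7, -10.9, 0],
  ],
  delta_rot=[
    [0, 0, 0.1],
    [0, 0, 0.2],
    [0, 0, 0.3],
    [0, 0, 0.4],
    [0, 0, 0.504],
    [0, 0, 0.504],
    [0, 0, 0.504],
    [0, 0, 0.504],
  ],
)

```text
t: 1.7
ee_pos: [0.5677, 0.1983, 0.2442]
orientation: [-0.0, 0.36, 0.933, 0.0]
force: [-0.9, 0.7, -0.1]
gripper_width: 0.997
finger_force: 0.0
```

```bash
cat >> h.py <<'E'
def go(target,az):
    """tool-frame shift (cm) and rotvec to vertical-down pose with tool y at azimuth az (deg)"""
    s=r.sense(); q=R.from_quat(np.roll(s["orientation"],-1)); a=np.radians(az)
    y=np.array([np.cos(a),np.sin(a),0]); z=np.array([0,0,-1.]); M=np.column_stack([np.cross(y,z),y,z])
    return (q.inv().apply(np.array(target)-s["ee_pos"])*100).round(2).tolist(),(q.inv()*R.from_matrix(M)).as_rotvec().round(4).tolist()
def st():
    s=r.sense(); Y=R.from_quat(np.roll(s["orientation"],-1)).apply([0,1,0])
    print("t",round(s["t"],2),"p",s["ee_pos"].round(4),"az",round(np.degrees(np.arctan2(Y[1],Y[0])),2),"F",s["force"].round(2),"M",s["moment"].round(3),"w",round(s["gripper_width"],4),"ff",round(s["finger_force"],2),"q",s["qpos"].round(2))
E
python3 - <<'E'
from h import *
st(); c=get_calibration("wrist"); im,d=get_image("wrist")
print(c["eye"],R.from_quat(np.roll(c["rotation"],-1)).as_matrix().round(2).tolist(),np.round(c["mtx"]).tolist())
cv2.imwrite("pics/w1.png",im[:,:,::-1]); np.save("pics/w1.npy",d)
E
```

```text
t 1.7 p [0.5677 0.1983 0.2442] az 47.81 F [-0.89  0.74 -0.07] M [ 0.033 -0.04   0.023] w 0.9975 ff 0.0 q [-0.71  0.28  0.37  1.55 -0.1   1.33  0.5 ]
[0.51314777 0.24796964 0.38355588] [[0.67, 0.71, 0.2], [0.74, -0.65, -0.18], [-0.0, 0.27, -0.96]] [[321.0, 0.0, 320.0], [0.0, 321.0, 204.0], [0.0, 0.0, 1.0]]
```

View pics/w1.png

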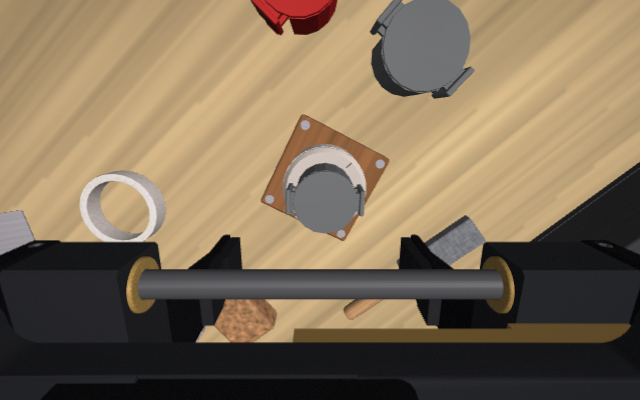

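The wrist view shows the cap at (327,200) with its tabs at about (291,197) and (362,198), so the jaws are nearly aligned with them. Next I'll measure it with depth.

```bash
cat > cap.py <<'E'
from h import *
def cloud(n):
    c=get_calibration(n); im,d=get_image(n)
    v,u=np.mgrid[0:400,0:640]; uv=np.stack([u,v],-1).reshape(-1,1,2).astype(float)
    p=cv2.undistortPoints(uv,np.array(c["mtx"]),np.array(c["dist"]))[:,0]
    X=np.column_stack([p,np.ones(len(p))])*d.reshape(-1,1)
    P=X@R.from_quat(np.roll(c["rotation"],-1)).as_matrix().T+c["eye"]
    P[d.reshape(-1)==0]=np.nan
    return im,P.reshape(400,640,3)
E
python3 - <<'E'
from cap import *
for n in ("wrist","top"):
    im,P=cloud(n)
    near=np.hypot(P[...,0]-.568,P[...,1]-.198)<.045
    top=near&(P[...,2]>.112)&(P[...,2]<.135)
    Q=P[top]; print(n,top.sum(),"z",np.percentile(Q[:,2],[5,50,95]).round(4))
    pts=np.column_stack(np.nonzero(top)[::-1]).astype(np.float32)
    (cx,cy),rad=cv2.minEnclosingCircle(pts)
    z=np.median(Q[:,2]); m=near&(abs(P[...,2]-z)<.003); S=P[m][:,:2]
    Rr=np.hypot(*(S-np.median(S,0)).T)
    print("mean",S.mean(0).round(4)); 
    rect=cv2.minAreaRect((S*1000).astype(np.float32)); print("rect mm",rect)
    core=S[Rr<.0275]; 
    tabs=S[np.hypot(*(S-np.array(rect[0])/1000).T)>.0295]
    if len(tabs)>5:
        t=tabs-np.array(rect[0])/1000; ang=np.degrees(.5*np.angle(np.sum(np.exp(2j*np.arctan2(t[:,1],t[:,0]))))); print("tabs",len(tabs),"az",ang.round(1))
    # stand top plane & jar shoulder
    nb=np.hypot(P[...,0]-.568,P[...,1]-.198)<.09
    B=P[nb&(abs(P[...,2]-.03)<.004)][:,:2]; print("stand",cv2.minAreaRect((B*1000).astype(np.float32)))
E
```

```text
wrist 3599 z [0.1177 0.1214 0.1226]
mean [0.5685 0.2032]
rect mm ((568.7825927734375, 202.80398559570312), (65.9523696899414, 54.27941131591797), 80.76779174804688)
tabs 243 az 46.6
stand ((569.2174682617188, 202.74917602539062), (109.7956314086914, 109.69339752197266), 20.81439781188965)Traceback (most recent call last):
  File "<stdin>", line 6, in <module>
    return _quantile_unchecked(
        a, q, axis, out, overwrite_input, method, keepdims, weights)
    return _ureduce(a,
                    func=_quantile_ureduce_func,
    ...<5 lines>...
                    overwrite_input=overwrite_input,
                    method=method)
    r = func(a, **kwargs)
    result = _quantile(arr,
                       quantiles=q,
    ...<2 lines>...
                       out=out,
                       weights=wgt)
    slices_having_nans = np.isnan(arr[-1, ...])
                                  ~~~^^^^^^^^^
IndexError: index -1 is out of bounds for axis 0 with size 0
```

```bash
python3 - <<'E'
from h import *
print(go([.569,.2028,.165],46.6))
E
```

```text
([0.21, 0.41, 7.96], [0.0003, -0.0005, 0.021])
```

>>> arm_command(
  xyz=[
    [0.1, 0.2, 2],
    [0.2, 0.4, 4],
    [0.21, 0.41, 6],
    [0.21, 0.41, 7.9],
    [0.21, 0.41, 7.9],
    [0.21, 0.41, 7.9],
  ],
  delta_rot=[
    [0, 0, 0.01],
    [0, 0, 0.02],
    [0, 0, 0.02],
    [0, 0, 0.02],
    [0, 0, 0.02],
    [0, 0, 0.02],
  ],
)

```text
t: 2.45
ee_pos: [0.5695, 0.202, 0.166]
orientation: [-0.0, 0.37, 0.929, 0.0]
force: [0.0, -0.4, 0.7]
gripper_width: 1.001
finger_force: 0.0
```

```bash
python3 - <<'E'
from cap import *
st(); im,P=cloud("wrist"); cv2.imwrite("pics/w2.png",im[:,:,::-1])
near=np.hypot(P[...,0]-.569,P[...,1]-.203)<.045
z=np.median(P[near&(P[...,2]>.112)&(P[...,2]<.132)][:,2]); S=P[near&(abs(P[...,2]-z)<.003)][:,:2]
rect=cv2.minAreaRect((S*1000).astype(np.float32)); print(z,len(S),"rect mm",rect)
t=S-np.array(rect[0])/1000; t=t[np.hypot(*t.T)>.0295]
print(len(t),np.degrees(.5*np.angle(np.sum(np.exp(2j*np.arctan2(t[:,1],t[:,0])))))); a=np.radians(46.6)
# extents along tab axis and across
for d in ([np.cos(a),np.sin(a)],[-np.sin(a),np.cos(a)]):
    e=S@np.array(d); print("extent centre rel TCP mm",((e.max()+e.min())/2-r.sense()["ee_pos"][:2]@d)*1000,(e.max()-e.min())*1000)
print(go([.569,.2028,.1115],46.6))
E
```

```text
t 2.45 p [0.5695 0.202  0.166 ] az 46.57 F [ 0.05 -0.41  0.72] M [ 0.    -0.049  0.005] w 1.0011 ff 0.0 q [-0.7   0.35  0.36  1.64 -0.13  1.18  0.49]
0.12146011186879242 5944 rect mm ((566.8236083984375, 204.82452392578125), (67.05003356933594, 48.75328826904297), 47.29969024658203)
475 46.743218997420065
extent centre rel TCP mm -0.06519737118204638 67.1429351572681
extent centre rel TCP mm 4.142135624371656 48.70474217950238
([0.12, -0.02, 5.52], [0.0013, 0.0003, -0.0007])
```

View pics/w2.png

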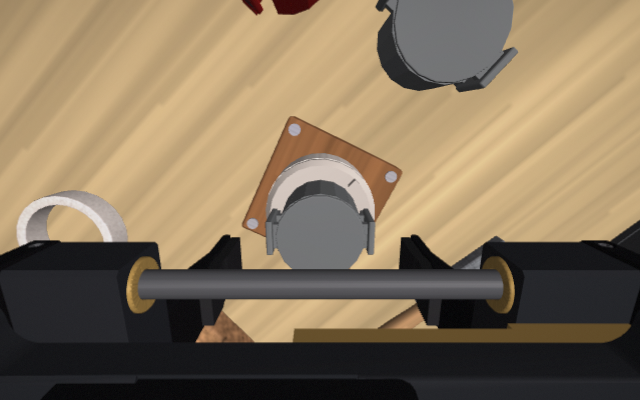

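The second view confirms the tabs at (272,232) and (371,232). Along the closing line the cap is centred on the jaws to within 0.1 mm, and across it the offset is about 1 mm. I'll descend.

>>> arm_command(
  xyz=[
    [0.1, 0, 1.5],
    [0.1, 0, 3],
    [0.1, 0, 4],
    [0.1, 0, 5],
    [0.1, 0, 5.4],
    [0.1, 0, 5.4],
    [0.1, 0, 5.4],
    [0.1, 0, 5.4],
  ],
  delta_rot=[
    [0, 0, 0],
    [0, 0, 0],
    [0, 0, 0],
    [0, 0, 0],
    [0, 0, 0],
    [0, 0, 0],
    [0, 0, 0],
    [0, 0, 0],
  ],
)

```text
t: 3.3
ee_pos: [0.5693, 0.2024, 0.1121]
orientation: [0.0, 0.37, 0.929, 0.0]
force: [-0.2, -0.3, 0.2]
gripper_width: 1.002
finger_force: 0.0
```

>>> arm_command(
  xyz=[
    [0, 0, 0],
    [0, 0, 0],
    [0, 0, 0],
    [0, 0, 0],
    [0, 0, 0],
  ],
  delta_rot=[
    [0, 0, 0],
    [0, 0, 0],
    [0, 0, 0],
    [0, 0, 0],
    [0, 0, 0],
  ],
  claw=0.19,
)

```text
t: 3.8
ee_pos: [0.5689, 0.2023, 0.1116]
orientation: [-0.0, 0.37, 0.929, 0.0]
force: [-0.1, 0.1, -0.0]
gripper_width: 0.81
finger_force: 0.0
```

```bash
python3 -c "
from h import *
st()"
```

```text
t 3.8 p [0.5689 0.2023 0.1116] az 46.52 F [-0.07  0.09 -0.04] M [-0.034 -0.053 -0.032] w 0.8105 ff 0.0 q [-0.69  0.4   0.34  1.69 -0.15  1.08  0.51]
```

>>> arm_command(
  xyz=[
    [0, 0, 0],
    [0, 0, 0],
    [0, 0, 0],
  ],
  delta_rot=[
    [0, 0, 0],
    [0, 0, 0],
    [0, 0, 0],
  ],
  claw=0.245,
)

```text
t: 4.1
ee_pos: [0.569, 0.2024, 0.1116]
orientation: [0.0, 0.37, 0.929, 0.0]
force: [0.2, 0.3, 0.3]
gripper_width: 0.763
finger_force: 5.7
```

>>> arm_command(
  xyz=[
    [0, 0, 0],
    [0, 0, 0],
    [0, 0, 0],
  ],
  delta_rot=[
    [0, 0, 0],
    [0, 0, 0],
    [0, 0, 0],
  ],
  claw=0.28,
)

```text
t: 4.4
ee_pos: [0.569, 0.2024, 0.1116]
orientation: [0.0, 0.37, 0.929, 0.0]
force: [-0.8, 0.7, 0.9]
gripper_width: 0.723
finger_force: 7.1
```

```bash
python3 -c "
from h import *
st()"
```

```text
t 4.4 p [0.569  0.2024 0.1116] az 46.52 F [-0.76  0.74  0.91] M [-0.071  0.022  0.009] w 0.7231 ff 7.11 q [-0.69  0.4   0.34  1.69 -0.15  1.08  0.51]
```

>>> arm_command(
  xyz=[
    [0, 0, 0],
    [0, 0, 0],
    [0, 0, 0],
  ],
  delta_rot=[
    [0, 0, 0],
    [0, 0, 0],
    [0, 0, 0],
  ],
  claw=0.32,
)

```text
t: 4.7
ee_pos: [0.569, 0.2024, 0.1116]
orientation: [0.0, 0.37, 0.929, 0.0]
force: [1.1, 0.1, 1.7]
gripper_width: 0.686
finger_force: 8.6
```

>>> arm_command(
  xyz=[
    [0, 0, 0],
    [0, 0, 0],
    [0, 0, 0],
    [0, 0, 0],
  ],
  delta_rot=[
    [0, 0, 0],
    [0, 0, 0],
    [0, 0, 0],
    [0, 0, 0],
  ],
  claw=0.355,
)

```text
t: 5.1
ee_pos: [0.569, 0.2024, 0.1116]
orientation: [0.0, 0.37, 0.929, 0.0]
force: [0.1, 0.3, 1.6]
gripper_width: 0.647
finger_force: 10.0
```

```bash
python3 -c "
from h import *
st()"
```

```text
t 5.1 p [0.569  0.2024 0.1116] az 46.53 F [0.1  0.31 1.64] M [-0.031  0.04  -0.005] w 0.6469 ff 10.05 q [-0.69  0.4   0.34  1.69 -0.15  1.08  0.51]
```

>>> arm_command(
  xyz=[
    [0, 0, 0],
    [0, 0, 0],
    [0, 0, 0],
  ],
  delta_rot=[
    [0, 0, 0],
    [0, 0, 0],
    [0, 0, 0],
  ],
  claw=0.37,
)

```text
t: 5.4
ee_pos: [0.569, 0.2024, 0.1116]
orientation: [-0.0, 0.37, 0.929, 0.0]
force: [-0.0, 0.3, 1.7]
gripper_width: 0.629
finger_force: 10.6
```

>>> arm_command(
  xyz=[
    [0, 0, 0],
    [0, 0, 0],
    [0, 0, 0],
  ],
  delta_rot=[
    [0, 0, 0],
    [0, 0, 0],
    [0, 0, 0],
  ],
  claw=0.376,
)

```text
t: 5.7
ee_pos: [0.569, 0.2024, 0.1116]
orientation: [0.0, 0.37, 0.929, 0.0]
force: [-0.2, 0.0, 3.4]
gripper_width: 0.629
finger_force: 14.1
```

```bash
python3 -c "
from h import *
st()"
```

```text
t 5.7 p [0.569  0.2024 0.1116] az 46.53 F [-0.25  0.02  3.43] M [0.046 0.039 0.033] w 0.6291 ff 14.14 q [-0.69  0.4   0.34  1.69 -0.15  1.08  0.51]
```

>>> arm_command(
  xyz=[
    [0, 0, 0],
    [0, 0, 0],
    [0, 0, 0],
  ],
  delta_rot=[
    [0, 0, 0],
    [0, 0, 0],
    [0, 0, 0],
  ],
  claw=0.384,
)

```text
t: 6.0
ee_pos: [0.5691, 0.2024, 0.1117]
orientation: [0.0, 0.37, 0.929, 0.0]
force: [-0.7, 1.2, 4.6]
gripper_width: 0.625
finger_force: 26.8
```

>>> arm_command(
  xyz=[
    [0, 0, 0],
    [0, 0, 0],
    [0, 0, 0],
    [0, 0, 0],
    [0, 0, 0],
    [0, 0, 0],
  ],
  delta_rot=[
    [0, 0, -0.03],
    [0, 0, -0.06],
    [0, 0, -0.1],
    [0, 0, -0.14],
    [0, 0, -0.14],
    [0, 0, -0.14],
  ],
)

```text
t: 6.6
ee_pos: [0.5691, 0.2023, 0.1117]
orientation: [0.0, 0.305, 0.952, 0.0]
force: [0.5, -0.1, 5.0]
gripper_width: 0.621
finger_force: 27.0
```

```bash
python3 -c "
from h import *
st()"
```

```text
t 6.6 p [0.5691 0.2023 0.1117] az 54.5 F [ 0.49 -0.12  4.99] M [-0.015  0.025  0.091] w 0.6215 ff 26.97 q [-0.67  0.4   0.32  1.69 -0.14  1.08  0.64]
```

>>> arm_command(
  xyz=[
    [0, 0, 0],
    [0, 0, 0],
    [0, 0, 0],
    [0, 0, 0],
    [0, 0, 0],
    [0, 0, 0],
    [0, 0, 0],
  ],
  delta_rot=[
    [0, 0, -0.03],
    [0, 0, -0.08],
    [0, 0, -0.13],
    [0, 0, -0.18],
    [0, 0, -0.22],
    [0, 0, -0.22],
    [0, 0, -0.22],
  ],
  claw=0.38,
)

```text
t: 7.3
ee_pos: [0.5691, 0.2022, 0.1116]
orientation: [0.0, 0.198, 0.98, 0.0]
force: [-0.3, 0.2, 5.4]
gripper_width: 0.625
finger_force: 20.9
```

```bash
python3 -c "
from h import *
st()"
```

```text
t 7.3 p [0.5691 0.2022 0.1116] az 67.11 F [-0.34  0.19  5.45] M [-0.059  0.005 -0.013] w 0.6253 ff 20.91 q [-0.64  0.4   0.28  1.69 -0.12  1.08  0.85]
```

>>> arm_command(
  xyz=[
    [0, 0, 0],
    [0, 0, 0],
    [0, 0, 0],
    [0, 0, 0],
    [0, 0, 0],
    [0, 0, 0],
    [0, 0, 0],
    [0, 0, 0],
  ],
  delta_rot=[
    [0, 0, -0.04],
    [0, 0, -0.1],
    [0, 0, -0.16],
    [0, 0, -0.22],
    [0, 0, -0.28],
    [0, 0, -0.33],
    [0, 0, -0.33],
    [0, 0, -0.33],
  ],
)

```text
t: 8.1
ee_pos: [0.5691, 0.2023, 0.1117]
orientation: [0.0, 0.035, 0.999, 0.0]
force: [-0.8, -0.0, 5.3]
gripper_width: 0.623
finger_force: 20.9
```

```bash
python3 -c "
from h import *
st()"
```

```text
t 8.1 p [0.5691 0.2023 0.1117] az 86.03 F [-0.77 -0.03  5.26] M [0.03  0.066 0.049] w 0.6232 ff 20.91 q [-0.6   0.39  0.22  1.68 -0.1   1.07  1.16]
```

```bash
cat >> h.py <<'E'
def mz():
    L=[]
    for i in range(4):
        s=r.sense(); L.append([s["moment"][2],s["joint_efforts"][6],*s["force"]]); get_image("top")
    print("Mz,j7,F",np.mean(L,0).round(3)); st()
E
python3 -c "
from h import *
mz()"
```

```text
Mz,j7,F [ 0.037 -0.008 -0.121  0.239  4.985]
t 8.3 p [0.5691 0.2022 0.1116] az 86.02 F [-0.36  0.2   4.63] M [-0.015  0.065 -0.011] w 0.6252 ff 20.91 q [-0.6   0.39  0.22  1.68 -0.1   1.07  1.16]
```

>>> arm_command(
  xyz=[
    [0, 0, 0],
    [0, 0, 0],
    [0, 0, 0],
  ],
  delta_rot=[
    [0, 0, -0.03],
    [0, 0, -0.06],
    [0, 0, -0.06],
  ],
)

```text
t: 8.6
ee_pos: [0.5691, 0.2022, 0.1117]
orientation: [0.0, 0.004, 1.0, 0.0]
force: [-0.2, -0.7, 6.2]
gripper_width: 0.627
finger_force: 20.9
```

```bash
python3 -c "
from h import *
mz()"
```

```text
Mz,j7,F [ 0.018  0.151 -0.059 -0.303  5.517]
t 8.8 p [0.569  0.2023 0.1117] az 89.46 F [-0.62 -0.3   5.85] M [-0.018 -0.007  0.031] w 0.6278 ff 20.91 q [-0.59  0.39  0.21  1.68 -0.09  1.07  1.21]
```

>>> arm_command(
  xyz=[
    [0, 0, 0],
    [0, 0, 0],
    [0, 0, 0],
  ],
  delta_rot=[
    [0, 0, -0.025],
    [0, 0, -0.05],
    [0, 0, -0.05],
  ],
)

```text
t: 9.1
ee_pos: [0.5691, 0.2023, 0.1116]
orientation: [0.0, -0.021, 1.0, 0.0]
force: [-0.2, -0.8, 5.7]
gripper_width: 0.622
finger_force: 20.9
```

```bash
python3 -c "
from h import *
mz()"
```

```text
Mz,j7,F [ 1.000e-03  1.310e-01 -1.870e-01  4.800e-02  5.079e+00]
t 9.3 p [0.5691 0.2022 0.1117] az 92.32 F [0.61 0.1  5.43] M [ 0.009 -0.024  0.003] w 0.6291 ff 20.91 q [-0.58  0.39  0.21  1.68 -0.09  1.07  1.26]
```

>>> arm_command(
  xyz=[
    [0, 0, 0],
    [0, 0, 0],
    [0, 0, 0],
  ],
  delta_rot=[
    [0, 0, -0.025],
    [0, 0, -0.05],
    [0, 0, -0.05],
  ],
)

```text
t: 9.6
ee_pos: [0.5691, 0.2023, 0.1116]
orientation: [0.0, -0.046, 0.999, 0.0]
force: [-0.6, 0.5, 4.4]
gripper_width: 0.627
finger_force: 20.9
```

```bash
python3 -c "
from h import *
mz()"
```

```text
Mz,j7,F [ 0.018  0.131 -0.13  -0.124  4.681]
t 9.8 p [0.569  0.2022 0.1116] az 95.19 F [ 0.04 -0.14  5.62] M [0.028 0.053 0.02 ] w 0.6245 ff 20.91 q [-0.58  0.39  0.2   1.68 -0.08  1.07  1.31]
```

>>> arm_command(
  xyz=[
    [0, 0, 0],
    [0, 0, 0],
    [0, 0, 0],
  ],
  delta_rot=[
    [0, 0, -0.025],
    [0, 0, -0.05],
    [0, 0, -0.05],
  ],
)

```text
t: 10.1
ee_pos: [0.5691, 0.2023, 0.1117]
orientation: [0.0, -0.071, 0.998, 0.0]
force: [-0.4, -0.5, 4.8]
gripper_width: 0.626
finger_force: 20.9
```

```bash
python3 -c "
from h import *
mz()"
```

```text
Mz,j7,F [ 0.021  0.132  0.246 -0.304  5.07 ]
t 10.3 p [0.5691 0.2023 0.1117] az 98.05 F [0.77 0.02 5.23] M [-0.006  0.024  0.005] w 0.6268 ff 20.91 q [-0.57  0.39  0.19  1.68 -0.08  1.07  1.36]
```

>>> arm_command(
  xyz=[
    [0, 0, 0],
    [0, 0, 0],
    [0, 0, 0],
  ],
  delta_rot=[
    [0, 0, -0.025],
    [0, 0, -0.05],
    [0, 0, -0.05],
  ],
)

```text
t: 10.6
ee_pos: [0.5691, 0.2023, 0.1117]
orientation: [0.0, -0.096, 0.995, 0.0]
force: [-0.3, -0.4, 5.1]
gripper_width: 0.629
finger_force: 20.9
```

```bash
python3 -c "
from h import *
mz()"
```

```text
Mz,j7,F [ 0.005  0.132 -0.04  -0.31   4.885]
t 10.8 p [0.5691 0.2022 0.1117] az 100.91 F [ 0.09 -0.07  5.32] M [ 0.001 -0.009  0.047] w 0.6243 ff 20.91 q [-0.56  0.39  0.18  1.68 -0.08  1.08  1.4 ]
```

>>> arm_command(
  xyz=[
    [0, 0, 0],
    [0, 0, 0],
    [0, 0, 0],
  ],
  delta_rot=[
    [0, 0, -0.025],
    [0, 0, -0.05],
    [0, 0, -0.05],
  ],
)

```text
t: 11.1
ee_pos: [0.569, 0.2023, 0.1116]
orientation: [0.0, -0.12, 0.993, 0.0]
force: [-1.0, -0.8, 4.9]
gripper_width: 0.626
finger_force: 20.9
```

```bash
python3 -c "
from h import *
mz()"
```

```text
Mz,j7,F [-0.011  0.132 -0.365 -0.097  5.171]
t 11.3 p [0.5691 0.2023 0.1117] az 103.78 F [ 0.64 -0.66  5.4 ] M [0.018 0.062 0.005] w 0.6225 ff 20.91 q [-0.56  0.39  0.17  1.68 -0.07  1.08  1.45]
```

>>> arm_command(
  xyz=[
    [0, 0, 0],
    [0, 0, 0],
    [0, 0, 0],
  ],
  delta_rot=[
    [0, 0, -0.025],
    [0, 0, -0.05],
    [0, 0, -0.05],
  ],
)

```text
t: 11.6
ee_pos: [0.569, 0.2022, 0.1116]
orientation: [0.0, -0.145, 0.989, 0.0]
force: [-1.0, -0.3, 6.2]
gripper_width: 0.627
finger_force: 20.9
```

```bash
python3 -c "
from h import *
mz()"
```

```text
Mz,j7,F [ 0.007  0.132 -0.451  0.133  5.541]
t 11.8 p [0.569  0.2023 0.1116] az 106.64 F [0.58 1.16 5.81] M [ 0.026  0.005 -0.003] w 0.6272 ff 20.91 q [-0.55  0.39  0.16  1.68 -0.07  1.08  1.5 ]
```

>>> arm_command(
  xyz=[
    [0, 0, 0],
    [0, 0, 0],
    [0, 0, 0],
  ],
  delta_rot=[
    [0, 0, -0.025],
    [0, 0, -0.05],
    [0, 0, -0.05],
  ],
)

```text
t: 12.1
ee_pos: [0.569, 0.2023, 0.1117]
orientation: [0.0, -0.17, 0.985, 0.0]
force: [-0.5, -0.5, 4.6]
gripper_width: 0.625
finger_force: 20.9
```

```bash
python3 -c "
from h import *
mz()"
```

```text
Mz,j7,F [ 0.008  0.132 -0.118 -0.124  4.919]
t 12.3 p [0.5691 0.2023 0.1116] az 109.51 F [-0.21 -0.57  5.27] M [-0.014  0.043  0.015] w 0.6238 ff 20.91 q [-0.54  0.39  0.15  1.68 -0.07  1.08  1.54]
```

>>> arm_command(
  xyz=[
    [0, 0, 0],
    [0, 0, 0],
    [0, 0, 0],
  ],
  delta_rot=[
    [0, 0, -0.025],
    [0, 0, -0.05],
    [0, 0, -0.05],
  ],
)

```text
t: 12.6
ee_pos: [0.569, 0.2022, 0.1116]
orientation: [0.0, -0.194, 0.981, 0.0]
force: [-0.1, -0.4, 4.8]
gripper_width: 0.625
finger_force: 20.9
```

```bash
python3 -c "
from h import *
mz()"
```

```text
Mz,j7,F [ 3.000e-03  1.320e-01 -1.260e-01 -1.680e-01  5.088e+00]
t 12.8 p [0.569  0.2023 0.1116] az 112.38 F [ 0.38 -0.95  4.69] M [ 0.014  0.013 -0.042] w 0.6267 ff 20.9 q [-0.54  0.39  0.15  1.68 -0.06  1.08  1.59]
```

>>> arm_command(
  xyz=[
    [0, 0, 0],
    [0, 0, 0],
    [0, 0, 0],
  ],
  delta_rot=[
    [0, 0, -0.025],
    [0, 0, -0.05],
    [0, 0, -0.05],
  ],
)

```text
t: 13.1
ee_pos: [0.5691, 0.2023, 0.1117]
orientation: [0.0, -0.219, 0.976, 0.0]
force: [-0.1, 1.2, 4.0]
gripper_width: 0.625
finger_force: 20.9
```

```bash
python3 -c "
from h import *
mz()"
```

```text
Mz,j7,F [ 0.02   0.132 -0.049  0.192  4.932]
t 13.3 p [0.569  0.2023 0.1117] az 115.24 F [0.63 0.48 4.59] M [ 0.033  0.077 -0.003] w 0.628 ff 20.9 q [-0.53  0.39  0.14  1.68 -0.06  1.08  1.64]
```

>>> arm_command(
  xyz=[
    [0, 0, 0],
    [0, 0, 0],
    [0, 0, 0],
  ],
  delta_rot=[
    [0, 0, -0.025],
    [0, 0, -0.05],
    [0, 0, -0.05],
  ],
)

```text
t: 13.6
ee_pos: [0.5692, 0.2021, 0.1117]
orientation: [0.0, -0.243, 0.97, -0.0]
force: [0.5, -1.6, 5.7]
gripper_width: 0.624
finger_force: 20.9
```

```bash
python3 -c "
from h import *
mz()"
```

```text
Mz,j7,F [-0.157  0.329  0.293 -1.049  5.384]
t 13.8 p [0.5692 0.2021 0.1116] az 118.08 F [1.01 0.55 5.54] M [-0.13  -0.136 -0.119] w 0.6255 ff 20.87 q [-0.52  0.39  0.13  1.68 -0.06  1.08  1.69]
```

The end stop shows at 71.5°: Mz is −0.157 and the j7 torque has jumped. I'll ease back about 1° and lift gently.

>>> arm_command(
  xyz=[
    [0, 0, 0],
    [0, 0, 0],
    [0, 0, -0.1],
    [0, 0, -0.2],
    [0, 0, -0.3],
    [0, 0, -0.3],
  ],
  delta_rot=[
    [0, 0, 0.02],
    [0, 0, 0.02],
    [0, 0, 0.02],
    [0, 0, 0.02],
    [0, 0, 0.02],
    [0, 0, 0.02],
  ],
)

```text
t: 14.4
ee_pos: [0.5689, 0.202, 0.1144]
orientation: [-0.0, -0.233, 0.972, -0.0]
force: [2.5, -1.0, 0.0]
gripper_width: 0.627
finger_force: 19.8
```

```bash
python3 -c "
from h import *
mz()"
```

```text
Mz,j7,F [-0.027  0.049  2.605 -1.095 -0.333]
t 14.6 p [0.5689 0.2021 0.1144] az 116.99 F [ 2.54 -1.    0.55] M [-0.344 -0.601 -0.075] w 0.6231 ff 19.64 q [-0.52  0.39  0.13  1.68 -0.06  1.08  1.67]
```

>>> arm_command(
  xyz=[
    [0, 0, -0.2],
    [0, 0, -0.4],
    [0, 0, -0.6],
    [0, 0, -0.8],
    [0, 0, -1.0],
    [0, 0, -1.2],
    [0, 0, -1.2],
  ],
  delta_rot=[
    [0, 0, 0],
    [0, 0, 0],
    [0, 0, 0],
    [0, 0, 0],
    [0, 0, 0],
    [0, 0, 0],
    [0, 0, 0],
  ],
)

```text
t: 15.3
ee_pos: [0.569, 0.2027, 0.127]
orientation: [0.0, -0.234, 0.972, 0.0]
force: [0.4, -0.1, -1.2]
gripper_width: 0.627
finger_force: 19.6
```

```bash
python3 - <<'E'
from cap import *
mz(); im,P=cloud("side"); 
near=np.hypot(P[...,0]-.569,P[...,1]-.203)<.04
print("cap top z",np.nanpercentile(P[near&(P[...,2]<.2)][:,2],[80,90,95,99]).round(4))
cv2.imwrite("pics/s2.png",cv2.resize(im[180:330,210:390,::-1],(720,600),interpolation=cv2.INTER_CUBIC))
E
```

```text
Mz,j7,F [ 0.018 -0.001  0.111  0.071 -0.621]
t 15.5 p [0.5688 0.2024 0.1264] az 117.0 F [ 0.48 -0.46 -0.11] M [0.035 0.052 0.032] w 0.6235 ff 19.58 q [-0.53  0.37  0.13  1.67 -0.06  1.1   1.67]
cap top z [0.122  0.1683 0.192  0.1985]
```

View pics/s2.png

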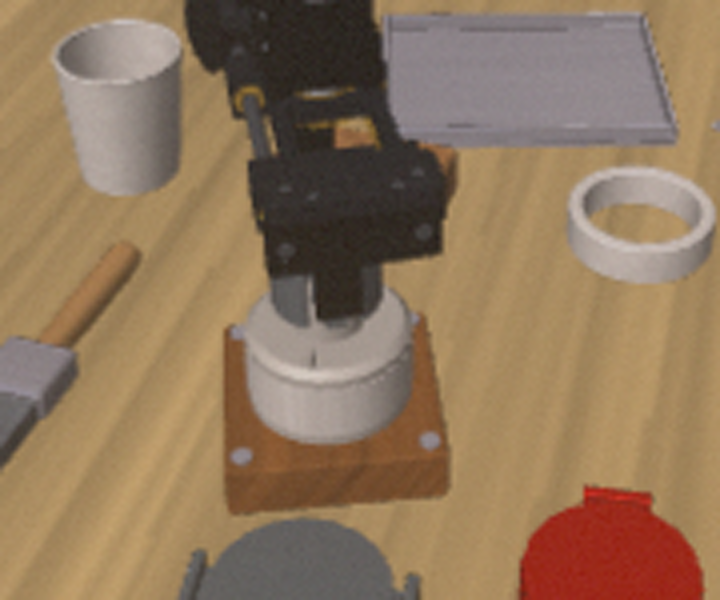

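The side crop shows the cap held upright in the jaws at about (330,300), risen above the white shoulder. I'll lift clear and carry it to the tray.

>>> arm_command(
  xyz=[
    [0, 0, -0.6],
    [0, 0, -1.5],
    [0, 0, -2.5],
    [0, 0, -3.5],
    [0, 0, -5],
    [0, 0, -7],
    [0, 0, -8.5],
    [0, 0, -8.5],
  ],
  delta_rot=[
    [0, 0, 0],
    [0, 0, 0],
    [0, 0, 0],
    [0, 0, 0],
    [0, 0, 0],
    [0, 0, 0],
    [0, 0, 0],
    [0, 0, 0],
  ],
)

```text
t: 16.35
ee_pos: [0.5701, 0.2027, 0.2146]
orientation: [0.002, -0.233, 0.972, 0.0]
force: [0.6, 1.0, -0.5]
gripper_width: 0.626
finger_force: 19.6
```

```bash
python3 - <<'E'
from cap import *
st(); print(go([.54,-.1625,.21],90),go([.54,-.1625,.21],117))
im,P=cloud("top")
m=(P[...,0]>.38)&(P[...,0]<.7)&(P[...,1]<-.03)&(P[...,1]>-.3)
hsv=cv2.cvtColor(im,cv2.COLOR_RGB2HSV); g=((hsv[...,1]<50)&(hsv[...,2]>80)&m).astype(np.uint8)
g=cv2.morphologyEx(g,cv2.MORPH_OPEN,np.ones((3,3),np.uint8))
ct=max(cv2.findContours(g,0,2)[0],key=cv2.contourArea); M=np.zeros_like(g); cv2.drawContours(M,[ct],-1,1,-1)
ct3=P[(M>0)]; print("tray",cv2.minAreaRect((ct3[:,:2]*1000).astype(np.float32)),"floor z",np.nanmedian(ct3[:,2]))
E
```

```text
t 16.35 p [0.5701 0.2027 0.2146] az 117.0 F [ 0.62  1.03 -0.48] M [ 0.109  0.041 -0.035] w 0.6262 ff 19.57 q [-0.53  0.3   0.14  1.57 -0.04  1.27  1.66]
([19.26, -31.18, 0.37], [0.001, 0.0045, 0.4712]) ([19.26, -31.18, 0.37], [-0.0001, 0.0045, -0.0001])
tray ((542.0206298828125, -160.482177734375), (198.99099731445312, 156.58119201660156), 17.46843910217285) floor z 0.003928861783710436
```

>>> arm_command(
  xyz=[
    [1, -1.5, 0],
    [3.5, -5.5, 0],
    [6, -10, 0],
    [9, -14.5, 0],
    [11.5, -19, 0],
    [14.5, -23.5, 0],
    [17, -28, 0],
    [19, -31.1, 0],
  ],
  delta_rot=[
    [0, 0, 0.05],
    [0, 0, 0.1],
    [0, 0, 0.17],
    [0, 0, 0.24],
    [0, 0, 0.31],
    [0, 0, 0.38],
    [0, 0, 0.44],
    [0, 0, 0.47],
  ],
)

```text
t: 17.2
ee_pos: [0.5392, -0.164, 0.2107]
orientation: [-0.001, 0.002, 1.0, 0.0]
force: [1.4, 0.3, -0.4]
gripper_width: 0.623
finger_force: 19.6
```

>>> arm_command(
  xyz=[
    [0, 0, 0],
    [0, 0, 2],
    [0, 0, 5],
    [0, 0, 9],
    [0, 0, 12],
    [0, 0, 14],
    [0, 0, 14],
    [0, 0, 14],
  ],
  delta_rot=[
    [0, 0, 0],
    [0, 0, 0],
    [0, 0, 0],
    [0, 0, 0],
    [0, 0, 0],
    [0, 0, 0],
    [0, 0, 0],
    [0, 0, 0],
  ],
)

```text
t: 18.0
ee_pos: [0.5402, -0.1615, 0.0715]
orientation: [-0.001, 0.0, 1.0, -0.0]
force: [-0.5, 0.1, 0.1]
gripper_width: 0.623
finger_force: 19.6
```

```bash
python3 - <<'E'
from cap import *
mz(); print(go([.542,-.161,.045],90)); im,d=get_image("side")
cv2.imwrite("pics/s3.png",cv2.resize(im[100:250,250:430,::-1],(720,600),interpolation=cv2.INTER_CUBIC))
E
```

```text
Mz,j7,F [ 0.027 -0.004 -0.272 -0.276 -0.182]
t 18.2 p [ 0.5415 -0.1613  0.0728] az 90.05 F [-0.58  0.25 -0.73] M [ 0.065  0.058 -0.008] w 0.6271 ff 19.58 q [-0.12  0.37  0.39  1.83 -0.17  0.97  1.91]
([-0.05, 0.03, 2.78], [-0.0001, 0.002, 0.0009])
```

View pics/s3.png

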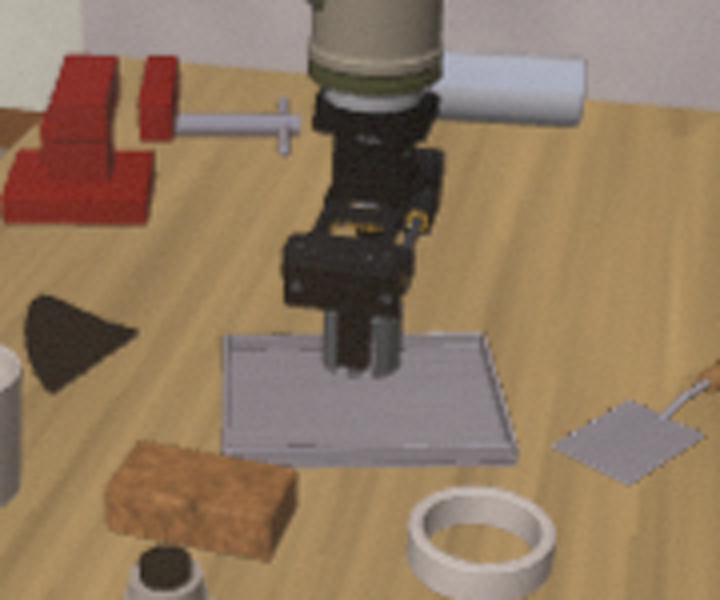

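The cap is at crop (360,340), upright over the tray, and the jar below is open. I'll lower it gently until it touches.

>>> arm_command(
  xyz=[
    [0, 0, 1],
    [0, 0, 2],
    [0, 0, 2.7],
    [0, 0, 3.1],
    [0, 0, 3.1],
    [0, 0, 3.1],
  ],
  delta_rot=[
    [0, 0, 0],
    [0, 0, 0],
    [0, 0, 0],
    [0, 0, 0],
    [0, 0, 0],
    [0, 0, 0],
  ],
)

```text
t: 18.85
ee_pos: [0.5408, -0.1611, 0.0404]
orientation: [-0.0, -0.001, 1.0, 0.0]
force: [-0.1, 0.4, -0.5]
gripper_width: 0.625
finger_force: 19.5
```

>>> arm_command(
  xyz=[
    [0, 0, 0.05],
    [0, 0, 0.1],
    [0, 0, 0.1],
  ],
  delta_rot=[
    [0, 0, 0],
    [0, 0, 0],
    [0, 0, 0],
  ],
)

```text
t: 19.15
ee_pos: [0.5408, -0.161, 0.0395]
orientation: [0.0, -0.001, 1.0, 0.0]
force: [0.2, 0.0, -0.6]
gripper_width: 0.627
finger_force: 19.6
```

>>> arm_command(
  xyz=[
    [0, 0, 0.05],
    [0, 0, 0.1],
    [0, 0, 0.1],
  ],
  delta_rot=[
    [0, 0, 0],
    [0, 0, 0],
    [0, 0, 0],
  ],
)

```text
t: 19.45
ee_pos: [0.541, -0.161, 0.0391]
orientation: [0.0, -0.001, 1.0, 0.0]
force: [-2.7, 1.3, 6.6]
gripper_width: 0.621
finger_force: 21.3
```

```bash
python3 -c "
from h import *
mz()"
```

```text
Mz,j7,F [ 8.000e-03 -3.000e-03 -2.996e+00  1.227e+00  6.784e+00]
t 19.65 p [ 0.541  -0.1611  0.0391] az 90.06 F [-2.36  1.1   6.58] M [0.154 0.601 0.021] w 0.6212 ff 21.32 q [-0.11  0.42  0.38  1.85 -0.19  0.91  1.93]
```

Contact with the floor, at 6.6 N. Now the release.

>>> arm_command(
  xyz=[
    [0, 0, 0],
    [0, 0, 0],
    [0, 0, 0],
  ],
  delta_rot=[
    [0, 0, 0],
    [0, 0, 0],
    [0, 0, 0],
  ],
  claw=0.3,
)

```text
t: 19.95
ee_pos: [0.541, -0.1612, 0.039]
orientation: [0.0, -0.001, 1.0, 0.0]
force: [-1.8, 0.1, 6.2]
gripper_width: 0.697
finger_force: 8.2
```

>>> arm_command(
  xyz=[
    [0, 0, 0],
    [0, 0, 0],
    [0, 0, 0],
    [0, 0, 0],
    [0, 0, 0],
    [0, 0, 0],
  ],
  delta_rot=[
    [0, 0, 0],
    [0, 0, 0],
    [0, 0, 0],
    [0, 0, 0],
    [0, 0, 0],
    [0, 0, 0],
  ],
  claw=0.08,
)

```text
t: 20.55
ee_pos: [0.5408, -0.161, 0.0384]
orientation: [-0.0, -0.001, 1.0, 0.0]
force: [0.6, -1.4, 0.2]
gripper_width: 0.917
finger_force: 0.0
```

>>> arm_command(
  xyz=[
    [0, 0, -0.5],
    [0, 0, -1.5],
    [0, 0, -3],
    [0, 0, -5],
    [0, 0, -8],
    [0, 0, -11],
    [0, 0, -14],
    [0, 0, -14],
  ],
  delta_rot=[
    [0, 0, 0],
    [0, 0, 0],
    [0, 0, 0],
    [0, 0, 0],
    [0, 0, 0],
    [0, 0, 0],
    [0, 0, 0],
    [0, 0, 0],
  ],
)

```text
t: 21.35
ee_pos: [0.543, -0.1619, 0.1842]
orientation: [0.004, -0.0, 1.0, -0.0]
force: [0.1, -0.2, 1.3]
gripper_width: 0.921
finger_force: 0.0
```

```bash
python3 - <<'E'
from cap import *
mz(); im,P=cloud("wrist"); near=np.hypot(P[...,0]-.541,P[...,1]+.161)<.045
Q=P[near&(P[...,2]>.04)&(P[...,2]<.07)]; z=np.median(Q[:,2]); Q=Q[abs(Q[:,2]-z)<.003]
A=np.c_[Q[:,:2]-Q[:,:2].mean(0),np.ones(len(Q))]; print("top z",z,"slope",np.linalg.lstsq(A,Q[:,2],rcond=None)[0],Q.mean(0))
a=get_image("side")[0][150:250,290:390,::-1]
cv2.imwrite("pics/s4.png",np.hstack([cv2.resize(a,(400,400)),cv2.resize(im[100:300,220:420,::-1],(400,400))]))
E
```

```text
Mz,j7,F [-0.008 -0.071  0.202  0.116  0.205]
t 21.55 p [ 0.5404 -0.1609  0.1782] az 90.07 F [-0.65  1.52  0.14] M [-0.001  0.009 -0.019] w 0.9227 ff 0.0 q [-0.15  0.25  0.42  1.73 -0.11  1.18  1.87]
top z 0.04892707637544985 slope [0.00205643 0.00012714 0.04893987] [ 0.54014865 -0.16051128  0.04893987]
```

View pics/s4.png

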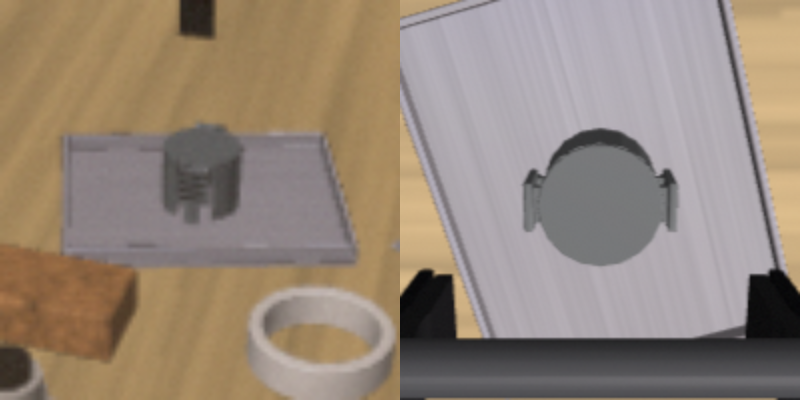

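The cap stands upright and flat in the tray, at (200,170) in the left half and (600,205) in the right. Its measured top slope is about 0.002, it sits near the tray centre, and it is released.

```bash
python3 -c "
from bench import r
print(r.finish_job())"
```

```text
the job is handed in; nothing more can be done
None
```

The jar is open: I turned the cap to its end stop at about 71.5°, lifted it straight off, and left it upright and released near the centre of the tray. The job was handed in at about 21.6 s, and no verdict came back.

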